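Comb the stirring sticks into two straight rows

TASK

Pick the rake up by its upright handle and use it to comb the loose stirring sticks in the tray into two tidy rows: the three in the left half pushed up side by side against the tray's left end lip, the three in the right half against its right end lip, all lying flat on the tray floor and parallel to those lips. Move the sticks with the rake only, never with the gripper, and then stand the rake back upright on its rest, lengthways along the pad as you found it. Leave the other things on the worktop where they are.

Things in the scene. Friction and masses are not known exactly. Their poses are not given: they have to be found in the camera images.
- tray_floor (a point): centre of the inner floor of the fixed dark wooden tray, 8 mm above the worktop. Inside it is 140 mm along its x (short side) and 370 mm along its y (left to right); the flat inner faces of the end lips are at y = +185 mm (left) and -185 mm (right). Lips 8 mm thick, 18 mm high above the floor. Axes: x away from the robot, y left, z up
- rake_grip (a point): the rake's upright wooden handle: point on its axis, 85 mm above the tips of the tines. The handle is 30 mm (rake x) by 18 mm (rake y); its wood runs from 35 to 110 mm above the tips. z up along the handle, x along the long bar below. The rake stands freely on its tines; about 160 g
- rest_top (a point): centre of the top of the rake's rest, a fixed low cork-topped wooden pad 140 mm (its x) by 64 mm (its y), top 8 mm above the worktop, beside the tray on its left or its right. At the start the rake stands on it, long bar along the pad's x
- stick_left_mid: one of six equal wooden stirring sticks, 100 mm long (its x), 10 x 10 mm across, about 15 g, origin at its centre (5 mm above the floor it lies on). It starts in the left half of the tray, in the middle of its three. No stick starts within 25 mm of the line across the middle of the tray
- stick_left_outer: one of six equal wooden stirring sticks, 100 mm long (its x), 10 x 10 mm across, about 15 g, origin at its centre (5 mm above the floor it lies on). It starts in the left half of the tray, the nearest of its three to the end lip. No stick starts within 25 mm of the line across the middle of the tray
- stick_left_inner: one of six equal wooden stirring sticks, 100 mm long (its x), 10 x 10 mm across, about 15 g, origin at its centre (5 mm above the floor it lies on). It starts in the left half of the tray, the nearest of its three to the tray's middle. No stick starts within 25 mm of the line across the middle of the tray
- stick_right_mid: one of six equal wooden stirring sticks, 100 mm long (its x), 10 x 10 mm across, about 15 g, origin at its centre (5 mm above the floor it lies on). It starts in the right half of the tray, in the middle of its three. No stick starts within 25 mm of the line across the middle of the tray
- stick_right_outer: one of six equal wooden stirring sticks, 100 mm long (its x), 10 x 10 mm across, about 15 g, origin at its centre (5 mm above the floor it lies on). It starts in the right half of the tray, the nearest of its three to the end lip. No stick starts within 25 mm of the line across the middle of the tray
- stick_right_inner: one of six equal wooden stirring sticks, 100 mm long (its x), 10 x 10 mm across, about 15 g, origin at its centre (5 mm above the floor it lies on). It starts in the right half of the tray, the nearest of its three to the tray's middle. No stick starts within 25 mm of the line across the middle of the tray
- glass_1: small clear glass, 49 mm wide, 62 mm tall, standing just beyond the left end of the tray; a bystander, origin at the centre of its underside
- shot_pot: small clear, round-bellied glass pot, 54 mm wide, 50 mm tall, standing just beyond the right end of the tray; a bystander, origin at the centre of its underside
- mug_4: plain mug, 78 mm wide and 116 mm over the handle, 97 mm tall, on the opposite side of the tray from the rake; a bystander, origin at the centre of its underside
- flask_1: tall drinking flask, 86 mm wide, 170 mm tall, far right; a bystander, origin at the centre of its underside
- mug_1: two-tone mug, 88 mm wide and 116 mm over the handle, 90 mm tall, far left; a bystander, origin at the centre of its underside
- candle_1: candle in a clear glass, 76 mm wide, 90 mm tall, far left; a bystander, origin at the centre of its underside
- rake: the same rake; origin on the handle axis, level with the tips of the tines, axes as for its grip point. Steel bar 100 mm (x) by 27 mm (y), 22 to 32 mm above the tips; under it two rows of 7 round tines, 7 mm thick, 15 mm apart along x, 97 mm overall; the outer faces of the rows lie at y = +13.5 and -13.5 mm. It is the same turned half round

How it is judged:
On the way, in this order (a step that is already met when the one before it is completed fails the run):
1. the rake is lifted clear of its rest (z of rake_grip in the frame of rest_top above 0.105 m), for 0.1 s.
2. both rows are formed while the rake is away from its rest (y of each of stick_left_mid, stick_left_outer, stick_left_inner in the frame of tray_floor above 0.145 m and angle between the x axis of each of stick_left_mid, stick_left_outer, stick_left_inner, stick_right_mid, stick_right_outer, stick_right_inner and the x axis of tray_floor, either way round below 0.1 rad and z of stick_left_mid in the frame of tray_floor between 0 and 0.009 m and z of stick_left_outer in the frame of tray_floor between 0 and 0.009 m and z of stick_left_inner in the frame of tray_floor between 0 and 0.009 m and y of each of stick_right_mid, stick_right_outer, stick_right_inner in the frame of tray_floor below -0.145 m and z of stick_right_mid in the frame of tray_floor between 0 and 0.009 m and z of stick_right_outer in the frame of tray_floor between 0 and 0.009 m and z of stick_right_inner in the frame of tray_floor between 0 and 0.009 m and horizontal distance between rake_grip and rest_top above 0.08 m), for 0.2 s.
At the end, for the whole second after the job is handed in: Six sticks still and flat on the tray floor, three per end, each within 0.1 rad of parallel to the end lips, its centre within 40 mm of its own lip's inner face; rake still and upright (0.1 rad) on its rest, within 25 mm of the pad's centre and 0.25 rad of its length (y of each of stick_left_mid, stick_left_outer, stick_left_inner in the frame of tray_floor above 0.145 m and angle between the x axis of each of stick_left_mid, stick_left_outer, stick_left_inner, stick_right_mid, stick_right_outer, stick_right_inner and the x axis of tray_floor, either way round below 0.1 rad and z of stick_left_mid in the frame of tray_floor between 0 and 0.009 m and z of stick_left_outer in the frame of tray_floor between 0 and 0.009 m and z of stick_left_inner in the frame of tray_floor between 0 and 0.009 m and y of each of stick_right_mid, stick_right_outer, stick_right_inner in the frame of tray_floor below -0.145 m and z of stick_right_mid in the frame of tray_floor between 0 and 0.009 m and z of stick_right_outer in the frame of tray_floor between 0 and 0.009 m and z of stick_right_inner in the frame of tray_floor between 0 and 0.009 m and linear speed of each of stick_left_mid, stick_left_outer, stick_left_inner, stick_right_mid, stick_right_outer, stick_right_inner, rake below 0.02 m/s and horizontal distance between rake_grip and rest_top below 0.025 m and angle between the x axis of rake_grip and the x axis of rest_top, either way round below 0.25 rad and angle between rake_grip's own z axis and vertical below 0.1 rad and z of rake_grip in the frame of rest_top below 0.09 m); the robot touches nothing.
It fails at once if the gripper or arm touches a stick (contact force between any of the fingers, the arm and stick_left_mid above 0.5 N or contact force between any of the fingers, the arm and stick_left_outer above 0.5 N or contact force between any of the fingers, the arm and stick_left_inner above 0.5 N or contact force between any of the fingers, the arm and stick_right_mid above 0.5 N or contact force between any of the fingers, the arm and stick_right_outer above 0.5 N or contact force between any of the fingers, the arm and stick_right_inner above 0.5 N).
It fails at once if a bystander is moved by more than 30 mm or tipped (distance of any of glass_1, shot_pot, mug_4, flask_1, mug_1, candle_1 from where it was at the start of the episode above 0.03 m or angle between any of glass_1, shot_pot, mug_4, flask_1, mug_1, candle_1's own z axis and vertical above 0.3 rad).
It also fails if it takes over 59 s, if anything falls off the work surface, if the arm or the gripper's body presses on something with over 40 N, if the wrist force passes 120 N, or if a joint passes its speed limit or range.

ROBOT

A 6-joint arm with a two-finger parallel gripper is mounted at the origin on a cart in front of the work surface, level with it; the furniture and walls round the work are solid. World frame = base frame: x ahead of the robot, y to its left, z up, the work surface at z = 0. Lengths are in m, angles in rad, forces in N, time in s.
With the tool pointing down it reaches from about 0.325 to 0.9 m from the base axis. Payload 3.5 kg.
Tool frame: the origin (TCP) lies between the finger pads; the fingertips stand 22 mm ahead of it and the grasp point (between the pads) lies 3 mm ahead of it; z points along the fingers, y is the line along which they close (so a half turn about z gives the same grasp; the last joint's range is limited). The gripper opens to 85 mm and grips with 20 to 120 N. Pads are 22 mm wide; open, the fingers measure 114 mm over their backs; the gripper's body (76 mm by 85 mm) begins 54 mm behind the grasp point. The pads swing forward as they close: fully open they stand 13 mm farther back than shut.
Start: joints at [-1.413, 0.276, -0.026, 1.268, 0, 1.467], TCP at [0.161, -0.604, 0.219] pointing down, gripper open.
Joint ranges: [-3.12, 3.12], [-0.85, 1.88], [-1.08, 1.24], [-1.95, 2.15], [-1.57, 1.53], [-3.14, 3.14]. Speed limits (rad/s): [2.57, 2.57, 3.14, 3.14, 3.14, 3.14].

INTERFACE

Orientations are given as a 3x3 rotation matrix whose columns are the frame's x, y, z axes.
In Python, from cell import observe, vision, job, nets gives the robot as it stands. The module is installed in compiled form; this text tells all that it offers.
- The arm moves only by the tool play_rows, never from a script. Its argument "increments" is a list of rows, each an object with "translation": the shift along the tool's x, y, z in m, a list of three; "turn": the turn, a rotation vector about the tool's x, y, z in degrees, a list of three. A call has 1 to 10 rows; each row is the pose to reach, as a shift and turn from the pose commanded when the call began, along the tool's axes at that moment; what a row does not reach only later rows make up. A row lasts 1/10 s, in which the tool goes at most 50 mm and 8.59 degrees, less where a joint would pass 70% of its speed; a pose out of reach is approached as far as the arm can. A call with a gripper value outside its range is refused whole. "jaw" is the opening, from 0 (shut) to 1 (fully open), set as the call begins (left out, the last holds). The fingers move at their own pace and stop on an object; "grip_force" is the grip in N (left out, the last holds). Time passes only in rows, so rows that repeat a pose let the fingers close. It gives the time, the measured TCP pose, the force, the opening and the grip force at its end, in the units of the state.
- observe(): the state, without advancing time (a new reading comes with each control period).
- vision.grab_frame(name): name is "scene" or "top"; returns the picture (480x640x3 uint8, red, green, blue); there is no depth.
- vision.camera_params(name): a dict with "mtx" (3x3 intrinsics, pixels), "dist" ([k1, k2, p1, p2, k3] as OpenCV has them; the pictures are not rectified), "rvec" (rotation vector, rad) and "tvec" (3), from world to camera coordinates, as OpenCV has them. Camera axes: x right, y down, z forward; pixel columns grow to the right and rows downward; lengths in m; the calibration is good to about 2 mm. A picture is of the moment at which its call begins. camera_params takes no time and is no camera call.
- job.job_done(): hands the job in; it is judged then, once.
Trained networks look in the newest picture that a camera, given by its name, has taken for a name from the list of things; names that differ only in an ending like _2 or _b are one class to them, and where a whole thing is asked for, a point or a joint stands for the part that bears it (a point fixed in the world has none). Each returns a list of dicts, best first, with "score" (0 to 1); they miss things now and then, are a little off and sometimes report something else, mostly with a low value. They report only what shows in the picture. A call takes as long as a camera call.
- nets.spot_in(camera, query): "bbox" ([centre column, centre row, width, height] in pixels, round what is visible of it).
- nets.mark_of(camera, query): "pixel" ([column, row] in pixels: a listed point, or the origin of a listed thing).
The state is a dict: "clock": time; "joint_pos": joint angles; "joint_vel": joint speeds; "effort": joint torques, N m; "tool_pos": TCP position; "eef_rot": TCP orientation; "force": force on the tool from outside, world axes, zero at the start; "ft_torque": the same for the moment, N m; "finger_gap": finger opening in m; "finger_force": force on a finger pad.
Only numpy, scipy, OpenCV 4.12 (cv2) and the standard library are available. Lean on these libraries where they do the work, as an engineer would, in place of code of your own. Each camera call takes 0.05 s, during which the arm holds its last target. There are 200 camera calls.

## Working session

There is one attempt and no reset: what is moved stays moved. The work goes in short steps, Python scripts to look and compute and a tool call to move; the robot and the scene stay as the last step left them, time stands still between calls to the robot, and variables do not carry over. Pictures are saved under pics/ and viewed, at most 10 in all, crops included, and the job is handed in when it is done.

Besides the shell and the picture viewer there is one more tool, called after ">>>" in YAML: its name, and indented under it one key for each argument. play_rows: Moves the arm, as the interface text tells. Its arguments: {"type":"object","properties":{"increments":{"type":"array"},"jaw":{"type":"number"},"grip_force":{"type":"number"}},"required":["increments"]}

```bash
mkdir -p pics; cat > h.py <<'E'
import numpy as np, cv2
from cell import observe, vision, job, nets
def ray(cam,px):
    p=vision.camera_params(cam); R=cv2.Rodrigues(np.array(p["rvec"],float))[0]; t=np.array(p["tvec"],float).ravel()
    u=cv2.undistortPoints(np.array([[px]],float),np.array(p["mtx"],float),np.array(p["dist"],float)).ravel()
    return -R.T@t, R.T@np.array([u[0],u[1],1])
def at(cam,px,z):
    c,d=ray(cam,px); return c+d*(z-c[2])/d[2]
def proj(cam,P):
    p=vision.camera_params(cam)
    return cv2.projectPoints(np.array(P,float).reshape(-1,1,3),np.array(p["rvec"],float),np.array(p["tvec"],float),np.array(p["mtx"],float),np.array(p["dist"],float))[0].reshape(-1,2)
def save(cam,name):
    im=vision.grab_frame(cam); cv2.imwrite("pics/"+name,im[:,:,::-1]); return im
E
python3 - <<'E'
from h import *
for c in("top","scene"):
    save(c,c+"0.png"); print(c,ray(c,[320,240])[0].round(3))
for q,z in [("tray_floor",.008),("rake_grip",.093),("rest_top",.008),("rake",.008),("stick_left_mid",.013),("stick_left_outer",.013),("stick_left_inner",.013),("stick_right_mid",.013),("stick_right_outer",.013),("stick_right_inner",.013),("glass_1",0),("shot_pot",0),("mug_4",0)]:
    for c in("top","scene"):
        r=nets.mark_of(c,q)
        print(q,c,[(np.round(a["pixel"]).tolist(),round(a["score"],2),at(c,a["pixel"],z)[:2].round(3).tolist()) for a in r[:6 if q=="stick_left_mid" else 2]])
s=observe();print(s["clock"],s["tool_pos"],s["eef_rot"])
E
```

```text
top [0.186 0.046 1.565]
scene [-0.275  1.085  0.91 ]
tray_floor top [([313.0, 245.0], 0.57, [0.511, 0.024])]
tray_floor scene [([312.0, 267.0], 0.64, [0.514, 0.022])]
rake_grip top [([202.0, 258.0], 0.86, [0.506, 0.378]), ([484.0, 219.0], 0.5, [0.494, -0.535])]
rake_grip scene [([228.0, 309.0], 0.79, [0.505, 0.403])]
rest_top top [([198.0, 262.0], 0.74, [0.513, 0.41])]
rest_top scene [([234.0, 334.0], 0.71, [0.498, 0.403]), ([268.0, 303.0], 0.66, [0.51, 0.245])]
rake top [([200.0, 261.0], 0.56, [0.515, 0.403])]
rake scene [([229.0, 330.0], 0.56, [0.523, 0.398]), ([267.0, 305.0], 0.41, [0.507, 0.253])]
stick_left_mid top [([282.0, 254.0], 0.58, [0.497, 0.13]), ([162.0, 252.0], 0.5, [0.563, 0.527])]
stick_left_mid scene [([293.0, 282.0], 0.5, [0.509, 0.127])]
stick_left_outer top [([354.0, 239.0], 0.75, [0.51, -0.116]), ([437.0, 230.0], 0.7, [0.5, -0.399])]
stick_left_outer scene [([284.0, 289.0], 0.66, [0.508, 0.17])]
stick_left_inner top [([294.0, 248.0], 0.42, [0.51, 0.087]), ([340.0, 244.0], 0.26, [0.499, -0.065])]
stick_left_inner scene [([298.0, 276.0], 0.59, [0.516, 0.093])]
sti
[... 479 characters left out ...]
4, [0.502, -0.055])]
glass_1 top [([248.0, 258.0], 0.48, [0.502, 0.245]), ([203.0, 262.0], 0.43, [0.512, 0.397])]
glass_1 scene [([268.0, 304.0], 0.85, [0.516, 0.241]), ([230.0, 332.0], 0.27, [0.522, 0.396])]
shot_pot top [([283.0, 252.0], 0.42, [0.506, 0.126])]
shot_pot scene [([359.0, 246.0], 0.62, [0.463, -0.188])]
mug_4 top [([148.0, 279.0], 0.76, [0.482, 0.586]), ([439.0, 233.0], 0.72, [0.49, -0.406])]
mug_4 scene [([377.0, 217.0], 0.83, [0.515, -0.407]), ([312.0, 270.0], 0.58, [0.513, 0.025])]
1.4 [ 0.16113962 -0.6038509   0.21891923] [[ 9.66184440e-01  2.57851950e-01  8.76986677e-07]
 [ 2.57851950e-01 -9.66184440e-01  2.09170072e-05]
 [ 6.24082197e-06 -1.99835541e-05 -1.00000000e+00]]
```

View pics/top0.png

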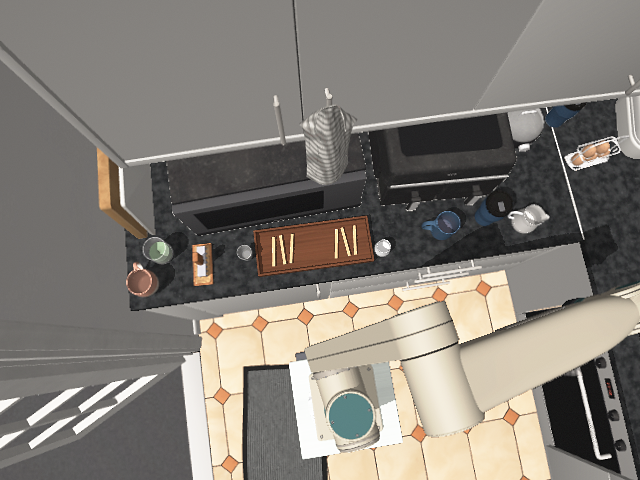

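View pics/scene0.png

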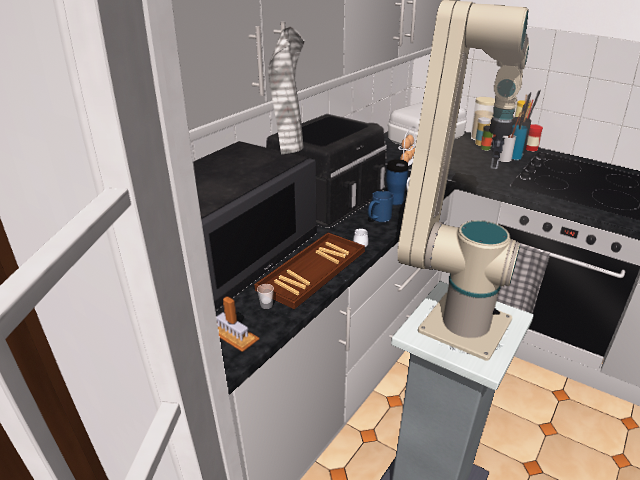

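The top view shows the tray at (250–372, 217–275), with three sticks per half. The rake on its rest is near (202,263), the glass at (245,252) and the pot at (383,247). The scene view agrees. Next I make a metric rectified view for the exact poses.

```bash
cat >> h.py <<'E'
X0,X1,Y0,Y1=.40,.62,-.25,.50
def rect(cam,im,z,s=1000):
    xs=np.arange(X1,X0,-1/s); ys=np.arange(Y1,Y0,-1/s)
    Y,X=np.meshgrid(ys,xs); P=np.stack([X,Y,np.full_like(X,z)],-1)
    uv=proj(cam,P).reshape(*X.shape,2).astype(np.float32)
    return cv2.remap(np.ascontiguousarray(im),uv[...,0],uv[...,1],cv2.INTER_CUBIC)
def sticks(r):
    hsv=cv2.cvtColor(r,cv2.COLOR_RGB2HSV); m=((hsv[...,2]>165)&(hsv[...,1]>50)&(hsv[...,1]<170)).astype(np.uint8)
    n,l,st,_=cv2.connectedComponentsWithStats(m)
    out=[]
    for i in range(1,n):
        if st[i,4]>250:
            ys,xs=np.nonzero(l==i); (cx,cy),(w,h),a=cv2.minAreaRect(np.c_[xs,ys].astype(np.float32))
            d=np.linalg.svd(np.c_[xs-xs.mean(),ys-ys.mean()],full_matrices=False)[2][0]
            yaw=np.arctan2(-d[0],-d[1]); yaw=(yaw+np.pi/2)%np.pi-np.pi/2
            out.append(((X1-cy/1000).round(4),(Y1-cx/1000).round(4),round(yaw,3),round(max(w,h)),round(min(w,h)),st[i,4]))
    return out
E
python3 - <<'E'
from h import *
out=[]
for c in("top","scene"):
    im=vision.grab_frame(c); 
    r=rect(c,im,.013)
    for o in sticks(r): print(c,*o)
    out.append(r)
    if c=="top": out.append(rect(c,im,.040))
r=np.vstack(out)
cv2.imwrite("pics/r0.png",cv2.resize(r[:,:,::-1],(750,r.shape[0]))[:600])
cv2.imwrite("pics/r1.png",out[2][:,:,::-1])
E
```

```text
Traceback (most recent call last):
  File "h.py", line 29, in sticks
    out.append(((X1-cy/1000).round(4),(Y1-cx/1000).round(4),round(yaw,3),round(max(w,h)),round(min(w,h)),st[i,4]))
                ^^^^^^^^^^^^^^^^^^
AttributeError: 'float' object has no attribute 'round'
```

```bash
sed -i 's/(X1-cy\/1000).round(4),(Y1-cx\/1000).round(4)/round(X1-cy\/1000,4),round(Y1-cx\/1000,4)/' h.py
python3 - <<'E'
from h import *
out=[]
for c in("top","scene"):
    im=vision.grab_frame(c); 
    r=rect(c,im,.013)
    for o in sticks(r): print(c,*o)
    out.append(r)
    if c=="top": out.insert(0,rect(c,im,.040))
r=np.vstack(out)
cv2.imwrite("pics/r0.png",cv2.resize(r,(750,600))[:,:,::-1])
E
```

```text
top 0.5032 0.3975 0.149 140 63 3396
top 0.5126 0.127 0.019 101 11 938
top 0.5107 0.1576 -0.131 101 11 958
top 0.5119 0.0972 -0.181 99 12 922
top 0.5078 -0.0848 0.1 103 12 924
top 0.5085 -0.1162 -0.126 102 12 955
top 0.5053 -0.0533 -0.169 102 11 887
scene 0.5617 0.1949 0.466 46 37 970
scene 0.515 0.1261 -0.002 106 20 1842
scene 0.5153 0.0954 -0.198 107 18 1659
scene 0.5126 0.1567 -0.132 109 18 1709
scene 0.5087 -0.0856 -0.39 118 84 5878
scene 0.4948 0.4087 0.142 116 53 3005
```

View pics/r0.png

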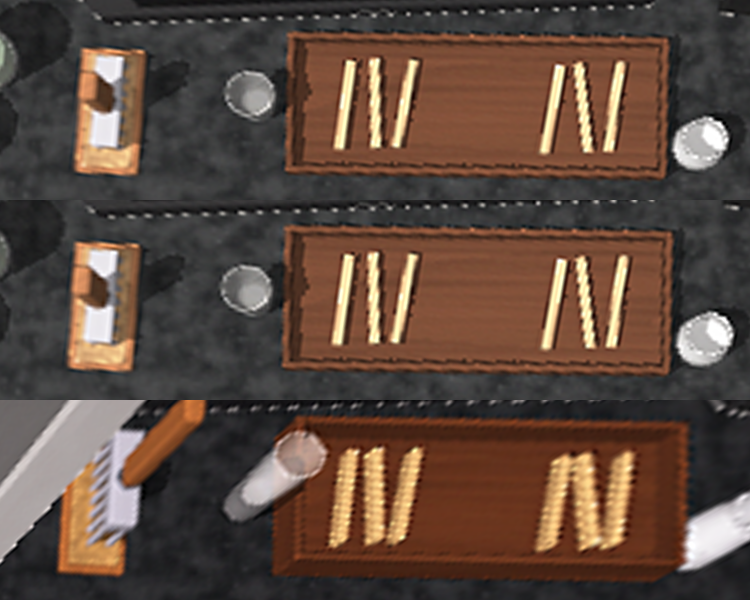

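Rectified views show the rake bar at col ~108 (y≈0.39), the tray at cols 287–668 and six separate sticks. Next I fit the tray, rest and bar.

```bash
cat > m.py <<'E'
from h import *
im=vision.grab_frame("top")
def fit(z,f,reg,name):
    r=rect("top",im,z); hsv=cv2.cvtColor(r,cv2.COLOR_RGB2HSV).astype(int); m=f(hsv).astype(np.uint8)
    k=np.zeros_like(m); k[:,reg[0]:reg[1]]=1; m=cv2.morphologyEx(m*k,cv2.MORPH_OPEN,np.ones((3,3)))
    n,l,st,_=cv2.connectedComponentsWithStats(m); i=1+st[1:,4].argmax(); ys,xs=np.nonzero(l==i)
    (cx,cy),wh,a=cv2.minAreaRect(np.c_[xs,ys].astype(np.float32)); b=cv2.boxPoints(((cx,cy),wh,a))
    print(name,"x %.4f y %.4f"%(X1-cy/1000,Y1-cx/1000),np.round(wh),round(a,2),[(round(X1-p[1]/1000,3),round(Y1-p[0]/1000,3)) for p in b])
white=lambda h:(h[...,2]>160)&(h[...,1]<50)
wood=lambda h:(h[...,1]>90)&(h[...,2]>60)&((h[...,0]<25)|(h[...,0]>170))
fit(.026,wood,(265,690),"tray")
fit(.008,wood,(50,170),"rest")
fit(.040,white,(50,170),"bar")
E
python3 m.py; python3 - <<'E'
from h import *
for z in(.118,):
  for c in("top","scene"):
    r=nets.spot_in(c,"rake_grip")[:2]; print(c,r,at(c,r[0]["bbox"][:2],.08))
E
```

```text
tray x 0.5072 y 0.0230 [387. 160.] 0.94 [(np.float32(0.431), np.float32(0.218)), (np.float32(0.59), np.float32(0.215)), (np.float32(0.584), np.float32(-0.172)), (np.float32(0.424), np.float32(-0.169))]
rest x 0.5046 y 0.3981 [ 68. 142.] 3.22 [(np.float32(0.436), np.float32(0.436)), (np.float32(0.577), np.float32(0.428)), (np.float32(0.573), np.float32(0.36)), (np.float32(0.432), np.float32(0.368))]
bar x 0.4787 y 0.3957 [28. 42.] 3.95 [(np.float32(0.459), np.float32(0.411)), (np.float32(0.501), np.float32(0.408)), (np.float32(0.499), np.float32(0.381)), (np.float32(0.457), np.float32(0.383))]
top [{'bbox': [204.2, 262.6, 11.5, 33.4], 'score': 0.76}] [0.49279452 0.37438442 0.08      ]
scene [{'bbox': [233.0, 318.3, 29.2, 35.4], 'score': 0.75}] [0.4804176  0.41379356 0.08      ]
```

Tray centre is (0.507, 0.023) with yaw −0.016. The rake is at (0.508, 0.394) with yaw about −0.065, and the rest centre is (0.505, 0.398). The sizes match to a few mm. Next: plan the approach.

```bash
cat >> h.py <<'E'
from scipy.spatial.transform import Rotation as Ro
def plan(x,y,z,yaw):
    s=observe(); R=np.array(s["eef_rot"]); p=np.array(s["tool_pos"])
    T=(Ro.from_euler("z",yaw)*Ro.from_matrix(np.diag([1,-1,-1.]))).as_matrix()
    print("t",round(s["clock"],2),"pos",p.round(4),"F",np.round(s["force"],1),"| trans",(R.T@([x,y,z]-p)).round(4),"turn",np.degrees(Ro.from_matrix(R.T@T).as_rotvec()).round(2))
E
python3 -c "
from h import *
plan(.508,.394,.23,np.pi-.065);print(R:=None)
plan(.36,.0,.23,1.7)"
```

```text
t 1.7 pos [ 0.1612 -0.6039  0.2189] F [-0.1 -0.6  0.1] | trans [ 0.5924 -0.8747 -0.0111] turn [  -0.      0.   -161.33]
None
t 1.7 pos [ 0.1612 -0.6039  0.2189] F [-0.1 -0.6  0.1] | trans [ 0.3478 -0.5322 -0.0111] turn [  0.     0.   -82.46]
```

>>> play_rows:
  increments:
    - {"translation":[0.035,-0.053,-0.02],"turn":[0,0,-8]}
    - {"translation":[0.07,-0.106,-0.02],"turn":[0,0,-16]}
    - {"translation":[0.105,-0.16,-0.02],"turn":[0,0,-24]}
    - {"translation":[0.14,-0.213,-0.02],"turn":[0,0,-32]}
    - {"translation":[0.174,-0.266,-0.02],"turn":[0,0,-40]}
    - {"translation":[0.209,-0.319,-0.02],"turn":[0,0,-48]}
    - {"translation":[0.244,-0.372,-0.02],"turn":[0,0,-56]}
    - {"translation":[0.279,-0.426,-0.02],"turn":[0,0,-64]}
    - {"translation":[0.313,-0.479,-0.02],"turn":[0,0,-72]}
    - {"translation":[0.348,-0.532,-0.02],"turn":[0,0,-80]}
  jaw: 1
  grip_force: 80

```text
clock: 2.7
tool_pos: [0.3173, -0.1296, 0.2393]
eef_rot: [[-0.091, 0.996, 0.002], [0.996, 0.091, -0.001], [-0.001, 0.002, -1.0]]
force: [1.8, -0.1, 0.5]
finger_gap: 0.0852
finger_force: 0.0
```

```bash
python3 -c "
from h import *
plan(.508,.394,.23,np.pi-.065)"
```

```text
t 2.7 pos [ 0.3173 -0.1296  0.2393] F [ 1.8 -0.1  0.5] | trans [0.5042 0.2375 0.0091] turn [ 3.000e-02  1.100e-01 -8.106e+01]
```

>>> play_rows:
  increments:
    - {"translation":[0.04,0.019,0],"turn":[0,0,-8]}
    - {"translation":[0.08,0.038,0],"turn":[0,0,-16]}
    - {"translation":[0.12,0.057,0],"turn":[0,0,-24]}
    - {"translation":[0.16,0.076,0],"turn":[0,0,-32]}
    - {"translation":[0.2,0.095,0],"turn":[0,0,-40]}
    - {"translation":[0.24,0.114,0],"turn":[0,0,-48]}
    - {"translation":[0.28,0.133,0],"turn":[0,0,-56]}
    - {"translation":[0.32,0.152,0],"turn":[0,0,-64]}
    - {"translation":[0.36,0.171,0],"turn":[0,0,-72]}
    - {"translation":[0.4,0.19,0],"turn":[0,0,-80]}

```text
clock: 3.7
tool_pos: [0.4722, 0.2856, 0.239]
eef_rot: [[-0.997, 0.082, 0.001], [0.082, 0.997, 0.0], [-0.001, 0.0, -1.0]]
force: [0.7, -0.9, 1.3]
finger_gap: 0.0853
finger_force: 0.0
```

```bash
python3 -c "
from h import *
plan(.508,.394,.23,np.pi-.065)"
```

```text
t 3.7 pos [0.4722 0.2856 0.239 ] F [ 0.7 -0.9  1.3] | trans [-0.0268  0.111   0.009 ] turn [ 0.    0.03 -0.97]
```

>>> play_rows:
  increments:
    - {"translation":[-0.015,0.05,0],"turn":[0,0,-0.9]}
    - {"translation":[-0.026,0.09,0],"turn":[0,0,-0.9]}
    - {"translation":[-0.026,0.09,0],"turn":[0,0,-0.9]}
    - {"translation":[-0.026,0.09,0],"turn":[0,0,-0.9]}

```text
clock: 4.1
tool_pos: [0.5055, 0.3715, 0.2382]
eef_rot: [[-0.997, 0.071, -0.001], [0.071, 0.997, -0.001], [0.001, -0.001, -1.0]]
force: [0.2, -1.3, 0.1]
finger_gap: 0.0857
finger_force: 0.0
```

```bash
python3 -c "
from h import *
plan(.508,.394,.096,np.pi-.065)
im=save('scene','s1.png')
cv2.imwrite('pics/s1c.png',cv2.resize(im[200:400,150:400,::-1],(750,600)))"
```

```text
t 4.1 pos [0.5055 0.3715 0.2382] F [ 0.2 -1.3  0.1] | trans [-0.001   0.0228  0.1422] turn [-0.06 -0.06 -0.35]
```

View pics/s1c.png

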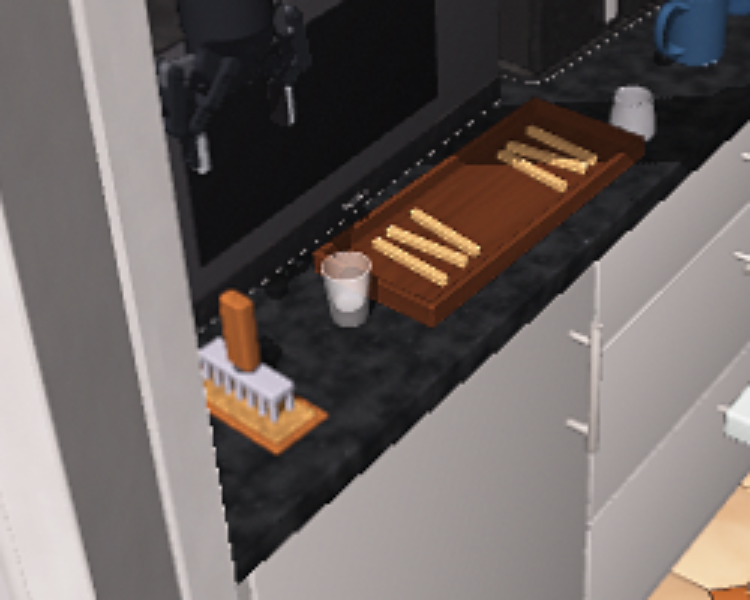

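The crop shows the open fingers at (200,155) and (290,105), straddling the line above the handle at (238,325). Descend.

>>> play_rows:
  increments:
    - {"translation":[-0.001,0.018,0.0],"turn":[0,0,-0.3]}
    - {"translation":[-0.001,0.022,0.035],"turn":[0,0,-0.3]}
    - {"translation":[-0.001,0.022,0.07],"turn":[0,0,-0.3]}
    - {"translation":[-0.001,0.022,0.105],"turn":[0,0,-0.3]}
    - {"translation":[-0.001,0.022,0.13],"turn":[0,0,-0.3]}
    - {"translation":[-0.001,0.022,0.142],"turn":[0,0,-0.3]}
    - {"translation":[-0.001,0.022,0.142],"turn":[0,0,-0.3]}
    - {"translation":[-0.001,0.022,0.142],"turn":[0,0,-0.3]}

```text
clock: 4.95
tool_pos: [0.5092, 0.3931, 0.0983]
eef_rot: [[-0.998, 0.068, 0.002], [0.068, 0.998, 0.001], [-0.002, 0.001, -1.0]]
force: [0.6, -0.1, 0.2]
finger_gap: 0.0857
finger_force: 0.0
```

```bash
python3 -c "
from h import *
plan(.508,.394,.096,np.pi-.065)"
```

```text
t 4.95 pos [0.5092 0.3931 0.0983] F [ 0.6 -0.1  0.2] | trans [0.0012 0.0008 0.0023] turn [ 0.07  0.09 -0.16]
```

>>> play_rows:
  increments:
    - {"translation":[0,0,0],"turn":[0,0,0]}
    - {"translation":[0,0,0],"turn":[0,0,0]}
    - {"translation":[0,0,0],"turn":[0,0,0]}
    - {"translation":[0,0,0],"turn":[0,0,0]}
    - {"translation":[0,0,0],"turn":[0,0,0]}
    - {"translation":[0,0,0],"turn":[0,0,0]}
    - {"translation":[0,0,0],"turn":[0,0,0]}
    - {"translation":[0,0,0],"turn":[0,0,0]}
    - {"translation":[0,0,0],"turn":[0,0,0]}
    - {"translation":[0,0,0],"turn":[0,0,0]}
  jaw: 0
  grip_force: 80

```text
clock: 5.95
tool_pos: [0.5088, 0.3932, 0.0976]
eef_rot: [[-0.998, 0.067, 0.001], [0.067, 0.998, 0.001], [-0.001, 0.001, -1.0]]
force: [-0.1, 0.7, 5.8]
finger_gap: 0.0155
finger_force: 79.9
```

>>> play_rows:
  increments:
    - {"translation":[0,0,-0.02],"turn":[0,0,0]}
    - {"translation":[0,0,-0.05],"turn":[0,0,0]}
    - {"translation":[0,0,-0.085],"turn":[0,0,0]}
    - {"translation":[0,0,-0.12],"turn":[0,0,0]}
    - {"translation":[0,0,-0.14],"turn":[0,0,0]}
    - {"translation":[0,0,-0.14],"turn":[0,0,0]}
    - {"translation":[0,0,-0.14],"turn":[0,0,0]}

```text
clock: 6.65
tool_pos: [0.5078, 0.3922, 0.2354]
eef_rot: [[-0.998, 0.067, -0.002], [0.067, 0.998, -0.001], [0.002, -0.001, -1.0]]
force: [-0.8, -0.3, -1.7]
finger_gap: 0.0154
finger_force: 79.1
```

```bash
python3 -c "
from h import *
im=save('scene','s2.png')
cv2.imwrite('pics/s2c.png',cv2.resize(im[200:400,150:400,::-1],(750,600)))
plan(.5095,.023,.2376,np.pi-.016)
print(nets.mark_of('scene','rake_grip')[:1],proj('scene',[.5088,.3932,.232]))"
```

```text
t 6.7 pos [0.5072 0.3919 0.2343] F [-0.4 -0.5 -2. ] | trans [-0.0272 -0.3679 -0.0024] turn [-0.14 -0.19 -2.95]
[{'pixel': [222.6, 262.8], 'score': 0.9}] [[224.27024205 262.4880566 ]]
```

View pics/s2c.png

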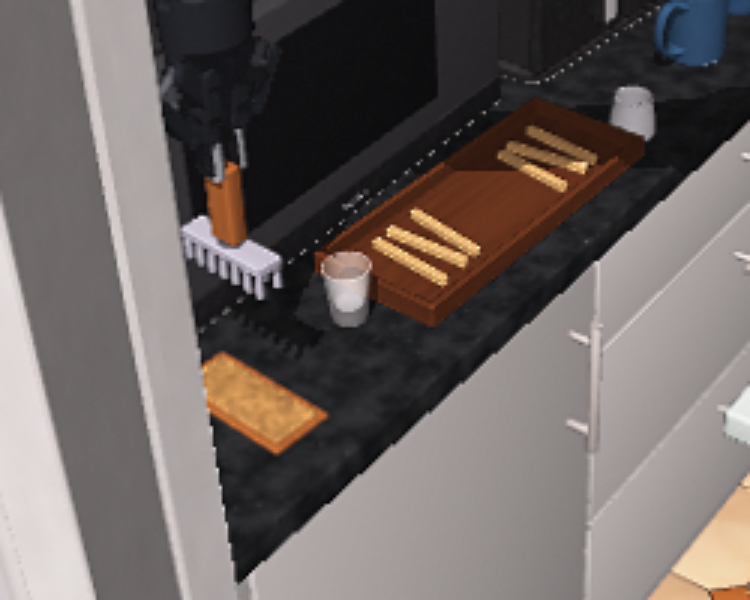

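The rake is held upright and clear of the pad, with its handle at (228,200) in the crop. Carry it over the tray centre.

>>> play_rows:
  increments:
    - {"translation":[-0.003,-0.04,0],"turn":[0,0,-3]}
    - {"translation":[-0.006,-0.08,0],"turn":[0,0,-3]}
    - {"translation":[-0.009,-0.12,0],"turn":[0,0,-3]}
    - {"translation":[-0.012,-0.16,0],"turn":[0,0,-3]}
    - {"translation":[-0.015,-0.2,0],"turn":[0,0,-3]}
    - {"translation":[-0.018,-0.24,0],"turn":[0,0,-3]}
    - {"translation":[-0.021,-0.28,0],"turn":[0,0,-3]}
    - {"translation":[-0.024,-0.32,0],"turn":[0,0,-3]}
    - {"translation":[-0.027,-0.36,0],"turn":[0,0,-3]}
    - {"translation":[-0.027,-0.368,0],"turn":[0,0,-3]}

```text
clock: 7.75
tool_pos: [0.5091, 0.0205, 0.2347]
eef_rot: [[-1.0, 0.019, -0.004], [0.019, 1.0, -0.001], [0.004, -0.001, -1.0]]
force: [0.1, 0.8, -0.6]
finger_gap: 0.015
finger_force: 79.2
```

>>> play_rows:
  increments:
    - {"translation":[0,0,0],"turn":[0,0,0]}
    - {"translation":[0,0,0],"turn":[0,0,0]}
    - {"translation":[0,0,0.03],"turn":[0,0,0]}
    - {"translation":[0,0,0.06],"turn":[0,0,0]}
    - {"translation":[0,0,0.09],"turn":[0,0,0]}
    - {"translation":[0,0,0.115],"turn":[0,0,0]}
    - {"translation":[0,0,0.115],"turn":[0,0,0]}
    - {"translation":[0,0,0.115],"turn":[0,0,0]}

```text
clock: 8.55
tool_pos: [0.5101, 0.025, 0.1217]
eef_rot: [[-1.0, 0.013, -0.001], [0.013, 1.0, 0.0], [0.001, 0.0, -1.0]]
force: [0.1, -0.1, -0.4]
finger_gap: 0.0153
finger_force: 79.1
```

```bash
python3 -c "
from h import *
plan(.5095,.023,.099,np.pi-.016)"
```

```text
t 8.55 pos [0.5101 0.025  0.1217] F [ 0.1 -0.1 -0.4] | trans [ 0.0005 -0.002   0.0227] turn [ 0.02 -0.08  0.17]
```

>>> play_rows:
  increments:
    - {"translation":[0,0,0.015],"turn":[0,0,0.2]}
    - {"translation":[0,0,0.0225],"turn":[0,0,0.2]}
    - {"translation":[0,0,0.0225],"turn":[0,0,0.2]}
    - {"translation":[0,0.01,0.0225],"turn":[0,0,0.2]}
    - {"translation":[0,0.02,0.0225],"turn":[0,0,0.2]}
    - {"translation":[0,0.03,0.0225],"turn":[0,0,0.2]}
    - {"translation":[0,0.038,0.0225],"turn":[0,0,0.2]}
    - {"translation":[0,0.045,0.0225],"turn":[0,0,0.2]}
    - {"translation":[0,0.052,0.0225],"turn":[0,0,0.2]}
    - {"translation":[0,0.059,0.0225],"turn":[0,0,0.2]}

```text
clock: 9.55
tool_pos: [0.5114, 0.0834, 0.0994]
eef_rot: [[-1.0, 0.018, -0.0], [0.018, 1.0, -0.0], [0.0, -0.0, -1.0]]
force: [0.5, -0.4, -1.2]
finger_gap: 0.0154
finger_force: 79.2
```

```bash
python3 -c "
from h import *
plan(.5115,.1635,.0992,np.pi-.016)"
```

```text
t 9.55 pos [0.5114 0.0834 0.0994] F [ 0.5 -0.4 -1.2] | trans [0.0014 0.0801 0.0002] turn [-0.01 -0.   -0.13]
```

>>> play_rows:
  increments:
    - {"translation":[0,0.007,0],"turn":[0,0,0]}
    - {"translation":[0,0.014,0],"turn":[0,0,0]}
    - {"translation":[0,0.021,0],"turn":[0,0,0]}
    - {"translation":[0,0.028,0],"turn":[0,0,0]}
    - {"translation":[0,0.035,0],"turn":[0,0,0]}
    - {"translation":[0,0.042,0],"turn":[0,0,0]}
    - {"translation":[0,0.049,0],"turn":[0,0,0]}
    - {"translation":[0,0.056,0],"turn":[0,0,0]}
    - {"translation":[0,0.062,0],"turn":[0,0,0]}
    - {"translation":[0,0.067,0],"turn":[0,0,0]}

```text
clock: 10.55
tool_pos: [0.5126, 0.1503, 0.0994]
eef_rot: [[-1.0, 0.018, -0.0], [0.018, 1.0, 0.0], [0.0, 0.0, -1.0]]
force: [0.2, -0.9, -0.7]
finger_gap: 0.0154
finger_force: 79.2
```

>>> play_rows:
  increments:
    - {"translation":[0,0.003,0],"turn":[0,0,0]}
    - {"translation":[0,0.006,0],"turn":[0,0,0]}
    - {"translation":[0,0.008,0],"turn":[0,0,0]}
    - {"translation":[0,0.008,0],"turn":[0,0,0]}

```text
clock: 10.95
tool_pos: [0.5128, 0.158, 0.0994]
eef_rot: [[-1.0, 0.018, 0.0], [0.018, 1.0, 0.0], [-0.0, 0.0, -1.0]]
force: [-0.2, 0.6, -1.7]
finger_gap: 0.0154
finger_force: 79.1
```

```bash
python3 -c "
from h import *
plan(.5115,.1635,.0992,np.pi-.016)
for o in sticks(rect('top',vision.grab_frame('top'),.013)):print(o)"
```

```text
t 10.95 pos [0.5128 0.158  0.0994] F [-0.2  0.6 -1.7] | trans [0.0014 0.0055 0.0002] turn [ 0.02  0.   -0.13]
(0.5033, 0.3972, np.float64(-0.056), 139, 64, np.int32(8448))
(0.5078, -0.0847, np.float64(0.1), 103, 12, np.int32(936))
(0.5085, -0.1162, np.float64(-0.125), 102, 11, np.int32(969))
(0.5056, -0.0534, np.float64(-0.171), 101, 11, np.int32(907))
```

>>> play_rows:
  increments:
    - {"translation":[0,0.002,0],"turn":[0,0,0]}
    - {"translation":[0,0.004,0],"turn":[0,0,0]}
    - {"translation":[0,0.005,0],"turn":[0,0,0]}
    - {"translation":[0,0.006,0],"turn":[0,0,0]}
    - {"translation":[0,0.006,0],"turn":[0,0,0]}

```text
clock: 11.5
tool_pos: [0.5129, 0.1637, 0.0994]
eef_rot: [[-1.0, 0.018, 0.0], [0.018, 1.0, -0.0], [-0.0, -0.0, -1.0]]
force: [0.7, -0.7, -0.8]
finger_gap: 0.015
finger_force: 79.2
```

```bash
python3 -c "
from h import *
im=save('scene','s3.png')
cv2.imwrite('pics/s3c.png',cv2.resize(im[200:350,230:380,::-1],(600,600)))"
```

```text
(no output)
```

View pics/s3c.png

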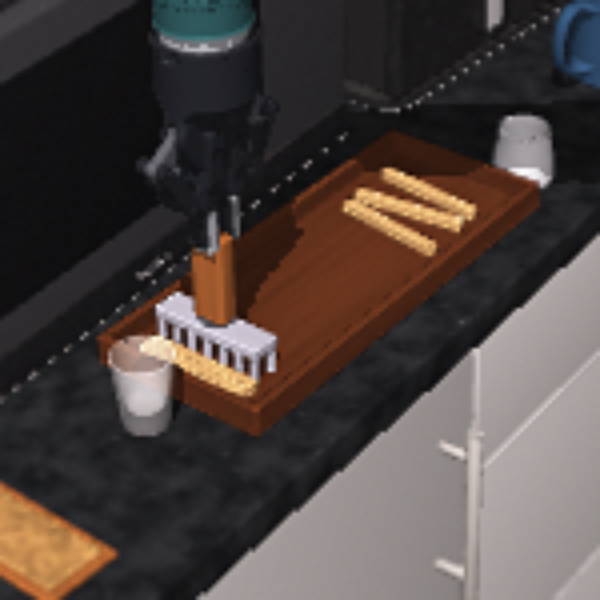

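The three sticks are gathered in front of the tines near the left lip, around (205,370), with no force yet. Press on gently.

>>> play_rows:
  increments:
    - {"translation":[0,0.001,0],"turn":[0,0,0]}
    - {"translation":[0,0.002,0],"turn":[0,0,0]}
    - {"translation":[0,0.002,0],"turn":[0,0,0]}

```text
clock: 11.85
tool_pos: [0.513, 0.165, 0.0995]
eef_rot: [[-1.0, 0.019, 0.0], [0.019, 1.0, -0.002], [-0.0, -0.002, -1.0]]
force: [-0.3, -4.8, 0.7]
finger_gap: 0.0151
finger_force: 79.5
```

>>> play_rows:
  increments:
    - {"translation":[0,0.001,0],"turn":[0,0,0]}
    - {"translation":[0,0.0015,0],"turn":[0,0,0]}
    - {"translation":[0,0.0015,0],"turn":[0,0,0]}

```text
clock: 12.15
tool_pos: [0.5131, 0.1661, 0.0996]
eef_rot: [[-1.0, 0.019, 0.0], [0.019, 1.0, -0.003], [-0.0, -0.003, -1.0]]
force: [-0.9, -6.0, 1.3]
finger_gap: 0.0155
finger_force: 79.6
```

>>> play_rows:
  increments:
    - {"translation":[0,-0.01,0],"turn":[0,0,0]}
    - {"translation":[0,-0.03,0],"turn":[0,0,0]}
    - {"translation":[0,-0.06,0],"turn":[0,0,0]}
    - {"translation":[0,-0.09,0],"turn":[0,0,0]}
    - {"translation":[0,-0.12,0],"turn":[0,0,0]}
    - {"translation":[0,-0.14,0],"turn":[0,0,0]}
    - {"translation":[0,-0.15,0],"turn":[0,0,0]}
    - {"translation":[0,-0.16,0],"turn":[0,0,0]}
    - {"translation":[0,-0.16,0],"turn":[0,0,0]}

```text
clock: 13.05
tool_pos: [0.5101, 0.007, 0.0993]
eef_rot: [[-1.0, 0.019, 0.0], [0.019, 1.0, 0.001], [-0.0, 0.001, -1.0]]
force: [-1.0, 0.9, -1.3]
finger_gap: 0.0154
finger_force: 79.2
```

```bash
python3 -c "
from h import *
plan(.5065,-.1175,.0994,np.pi-.016)
for o in sticks(rect('top',vision.grab_frame('top'),.013)):print(o)"
```

```text
t 13.05 pos [0.5101 0.007  0.0993] F [-1.   0.9 -1.3] | trans [ 0.0012 -0.1245 -0.0002] turn [ 0.06  0.02 -0.19]
(0.5033, 0.3972, np.float64(-0.056), 139, 64, np.int32(8446))
(0.5119, 0.1929, np.float64(-0.027), 102, 30, np.int32(2661))
(0.5079, -0.1161, np.float64(-0.121), 101, 11, np.int32(901))
(0.5068, -0.0849, np.float64(0.093), 99, 11, np.int32(851))
```

The left row is compact (102×30 mm) against its lip. Now the right.

>>> play_rows:
  increments:
    - {"translation":[0.001,-0.01,0],"turn":[0,0,0]}
    - {"translation":[0.001,-0.02,0],"turn":[0,0,0]}
    - {"translation":[0.001,-0.028,0],"turn":[0,0,0]}
    - {"translation":[0.001,-0.035,0],"turn":[0,0,0]}
    - {"translation":[0.001,-0.042,0],"turn":[0,0,0]}
    - {"translation":[0.001,-0.049,0],"turn":[0,0,0]}
    - {"translation":[0.001,-0.056,0],"turn":[0,0,0]}
    - {"translation":[0.001,-0.063,0],"turn":[0,0,0]}
    - {"translation":[0.001,-0.07,0],"turn":[0,0,0]}
    - {"translation":[0.001,-0.077,0],"turn":[0,0,0]}

```text
clock: 14.1
tool_pos: [0.5075, -0.0702, 0.0994]
eef_rot: [[-1.0, 0.018, -0.0], [0.018, 1.0, 0.0], [0.0, 0.0, -1.0]]
force: [0.6, -0.0, -1.8]
finger_gap: 0.0153
finger_force: 79.1
```

>>> play_rows:
  increments:
    - {"translation":[0,-0.007,0],"turn":[0,0,0]}
    - {"translation":[0,-0.014,0],"turn":[0,0,0]}
    - {"translation":[0,-0.021,0],"turn":[0,0,0]}
    - {"translation":[0,-0.028,0],"turn":[0,0,0]}
    - {"translation":[0,-0.034,0],"turn":[0,0,0]}
    - {"translation":[0,-0.039,0],"turn":[0,0,0]}
    - {"translation":[0,-0.042,0],"turn":[0,0,0]}
    - {"translation":[0,-0.044,0],"turn":[0,0,0]}
    - {"translation":[0,-0.044,0],"turn":[0,0,0]}

```text
clock: 15.0
tool_pos: [0.5068, -0.1139, 0.0994]
eef_rot: [[-1.0, 0.019, -0.0], [0.019, 1.0, -0.0], [0.0, -0.0, -1.0]]
force: [0.9, 0.7, -2.7]
finger_gap: 0.0153
finger_force: 79.2
```

>>> play_rows:
  increments:
    - {"translation":[0,-0.0015,0],"turn":[0,0,0]}
    - {"translation":[0,-0.003,0],"turn":[0,0,0]}
    - {"translation":[0,-0.004,0],"turn":[0,0,0]}
    - {"translation":[0,-0.004,0],"turn":[0,0,0]}

```text
clock: 15.4
tool_pos: [0.5067, -0.1178, 0.0994]
eef_rot: [[-1.0, 0.018, -0.0], [0.018, 1.0, -0.0], [0.0, -0.0, -1.0]]
force: [0.7, 0.2, -1.7]
finger_gap: 0.0154
finger_force: 79.2
```

>>> play_rows:
  increments:
    - {"translation":[0,-0.001,0],"turn":[0,0,0]}
    - {"translation":[0,-0.002,0],"turn":[0,0,0]}
    - {"translation":[0,-0.002,0],"turn":[0,0,0]}

```text
clock: 15.7
tool_pos: [0.5066, -0.1198, 0.0993]
eef_rot: [[-1.0, 0.019, -0.0], [0.019, 1.0, -0.0], [0.0, -0.0, -1.0]]
force: [-0.0, 0.7, -0.8]
finger_gap: 0.0153
finger_force: 79.2
```

>>> play_rows:
  increments:
    - {"translation":[0,-0.001,0],"turn":[0,0,0]}
    - {"translation":[0,-0.002,0],"turn":[0,0,0]}
    - {"translation":[0,-0.002,0],"turn":[0,0,0]}

```text
clock: 16.0
tool_pos: [0.5066, -0.121, 0.0994]
eef_rot: [[-1.0, 0.018, 0.0], [0.018, 1.0, 0.002], [-0.0, 0.002, -1.0]]
force: [-0.4, 3.0, 0.1]
finger_gap: 0.0148
finger_force: 79.4
```

>>> play_rows:
  increments:
    - {"translation":[0,-0.001,0],"turn":[0,0,0]}
    - {"translation":[0,-0.001,0],"turn":[0,0,0]}

```text
clock: 16.2
tool_pos: [0.5067, -0.1218, 0.0995]
eef_rot: [[-1.0, 0.018, 0.0], [0.018, 1.0, 0.002], [-0.0, 0.002, -1.0]]
force: [-0.4, 5.1, 1.7]
finger_gap: 0.0151
finger_force: 79.7
```

Contact at the expected place. Back off along the floor, then lift at the tray centre.

>>> play_rows:
  increments:
    - {"translation":[0,0.01,0],"turn":[0,0,0]}
    - {"translation":[0,0.03,0],"turn":[0,0,0]}
    - {"translation":[0,0.06,0],"turn":[0,0,0]}
    - {"translation":[0,0.09,0],"turn":[0,0,0]}
    - {"translation":[0,0.12,-0.02],"turn":[0,0,0]}
    - {"translation":[0,0.14,-0.06],"turn":[0,0,0]}
    - {"translation":[0,0.145,-0.1],"turn":[0,0,0]}
    - {"translation":[0,0.145,-0.138],"turn":[0,0,0]}
    - {"translation":[0,0.145,-0.138],"turn":[0,0,0]}

```text
clock: 17.1
tool_pos: [0.5138, 0.0217, 0.2438]
eef_rot: [[-1.0, 0.018, 0.013], [0.018, 1.0, -0.004], [-0.013, -0.004, -1.0]]
force: [0.2, -0.3, -0.2]
finger_gap: 0.0156
finger_force: 79.2
```

```bash
python3 -c "
from h import *
plan(.5085,.394,.2376,np.pi-.067)
im=save('top','t4.png'); r=rect('top',im,.013)
for o in sticks(r):print(o)
a=r; b=rect('scene',save('scene','s4.png'),.013)
cv2.imwrite('pics/r4.png',np.vstack([a,b])[:,:,::-1])"
```

```text
t 17.1 pos [0.5138 0.0217 0.2438] F [ 0.2 -0.3 -0.2] | trans [0.0119 0.3721 0.0046] turn [-0.2   0.74  2.83]
(0.5033, 0.3968, np.float64(-0.057), 139, 63, np.int32(8394))
(0.5124, 0.1929, np.float64(-0.029), 101, 30, np.int32(2594))
(0.506, -0.147, np.float64(-0.03), 104, 32, np.int32(2955))
```

View pics/r4.png

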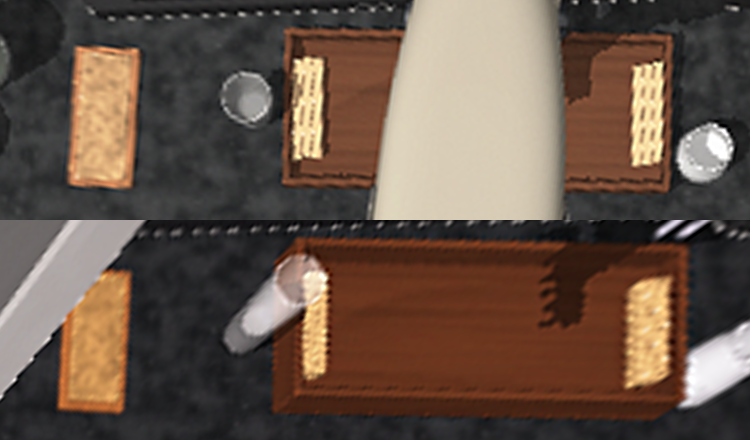

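Both rows are tidy against the lips: cols 293–325 on the left and 633–665 on the right. The pad is clear, centred at (0.503, 0.397). Return the rake.

>>> play_rows:
  increments:
    - {"translation":[0,0.04,0],"turn":[0,0,0]}
    - {"translation":[0.001,0.08,0],"turn":[0,0,1]}
    - {"translation":[0.002,0.12,0],"turn":[0,0,2]}
    - {"translation":[0.004,0.16,0],"turn":[0,0,2.8]}
    - {"translation":[0.006,0.2,0],"turn":[0,0,2.8]}
    - {"translation":[0.007,0.24,0],"turn":[0,0,2.8]}
    - {"translation":[0.008,0.28,0],"turn":[0,0,2.8]}
    - {"translation":[0.009,0.32,0],"turn":[0,0,2.8]}
    - {"translation":[0.01,0.36,0],"turn":[0,0,2.8]}
    - {"translation":[0.01,0.37,0],"turn":[0,0,2.8]}

```text
clock: 18.2
tool_pos: [0.5049, 0.395, 0.2342]
eef_rot: [[-0.998, 0.064, -0.003], [0.064, 0.998, -0.002], [0.002, -0.002, -1.0]]
force: [0.6, 0.2, -0.8]
finger_gap: 0.0151
finger_force: 79.3
```

>>> play_rows:
  increments:
    - {"translation":[0,0,0],"turn":[0,0,0]}
    - {"translation":[0,0,0],"turn":[0,0,0]}
    - {"translation":[0,0,0],"turn":[0,0,0]}

```text
clock: 18.5
tool_pos: [0.5059, 0.3907, 0.2366]
eef_rot: [[-0.998, 0.069, -0.001], [0.069, 0.998, -0.002], [0.001, -0.002, -1.0]]
force: [0.5, -0.2, -0.8]
finger_gap: 0.0152
finger_force: 79.3
```

```bash
python3 -c "
from h import *
plan(.506,.396,.0985,np.pi-.065)"
```

```text
t 18.5 pos [0.5059 0.3907 0.2366] F [ 0.5 -0.2 -0.8] | trans [1.000e-04 5.600e-03 1.381e-01] turn [-0.1  -0.06 -0.22]
```

>>> play_rows:
  increments:
    - {"translation":[0,0.005,0.03],"turn":[0,0,0]}
    - {"translation":[0,0.005,0.06],"turn":[0,0,0]}
    - {"translation":[0,0.005,0.09],"turn":[0,0,0]}
    - {"translation":[0,0.005,0.115],"turn":[0,0,0]}
    - {"translation":[0,0.005,0.128],"turn":[0,0,0]}
    - {"translation":[0,0.005,0.134],"turn":[0,0,0]}
    - {"translation":[0,0.005,0.137],"turn":[0,0,0]}
    - {"translation":[0,0.005,0.138],"turn":[0,0,0]}
    - {"translation":[0,0.005,0.138],"turn":[0,0,0]}

```text
clock: 19.4
tool_pos: [0.5074, 0.3979, 0.1007]
eef_rot: [[-0.998, 0.067, 0.002], [0.067, 0.998, 0.001], [-0.002, 0.001, -1.0]]
force: [0.3, 0.3, -1.7]
finger_gap: 0.0153
finger_force: 79.3
```

>>> play_rows:
  increments:
    - {"translation":[0,0,0.0],"turn":[0,0,0]}
    - {"translation":[0,0,0.0],"turn":[0,0,0]}
    - {"translation":[0,0,0.001],"turn":[0,0,0]}
    - {"translation":[0,0,0.002],"turn":[0,0,0]}
    - {"translation":[0,0,0.002],"turn":[0,0,0]}

```text
clock: 19.9
tool_pos: [0.5065, 0.3976, 0.0976]
eef_rot: [[-0.998, 0.067, 0.0], [0.067, 0.998, 0.0], [-0.0, 0.0, -1.0]]
force: [-0.1, 0.6, -0.1]
finger_gap: 0.0152
finger_force: 79.5
```

Touching (the weight is coming off). Release.

>>> play_rows:
  increments:
    - {"translation":[0,0,0.0005],"turn":[0,0,0]}
    - {"translation":[0,0,0.0005],"turn":[0,0,0]}

```text
clock: 20.1
tool_pos: [0.5066, 0.3978, 0.0976]
eef_rot: [[-0.998, 0.067, 0.001], [0.067, 0.998, 0.001], [-0.0, 0.001, -1.0]]
force: [-0.9, 0.8, 3.9]
finger_gap: 0.0153
finger_force: 79.9
```

>>> play_rows:
  increments:
    - {"translation":[0,0,0],"turn":[0,0,0]}
    - {"translation":[0,0,0],"turn":[0,0,0]}
    - {"translation":[0,0,0],"turn":[0,0,0]}
    - {"translation":[0,0,0],"turn":[0,0,0]}
    - {"translation":[0,0,0],"turn":[0,0,0]}
    - {"translation":[0,0,0],"turn":[0,0,0]}
    - {"translation":[0,0,0],"turn":[0,0,0]}
    - {"translation":[0,0,0],"turn":[0,0,0]}
  jaw: 1

```text
clock: 20.9
tool_pos: [0.5064, 0.3974, 0.0969]
eef_rot: [[-0.998, 0.067, 0.0], [0.067, 0.998, 0.0], [-0.0, 0.0, -1.0]]
force: [-0.8, 0.1, 0.5]
finger_gap: 0.0855
finger_force: 0.0
```

>>> play_rows:
  increments:
    - {"translation":[0,0,-0.02],"turn":[0,0,0]}
    - {"translation":[0,0,-0.05],"turn":[0,0,0]}
    - {"translation":[0,0,-0.09],"turn":[0,0,0]}
    - {"translation":[0,0,-0.13],"turn":[0,0,0]}
    - {"translation":[0,0,-0.15],"turn":[0,0,0]}
    - {"translation":[0.04,-0.02,-0.15],"turn":[0,0,0]}
    - {"translation":[0.08,-0.05,-0.15],"turn":[0,0,0]}
    - {"translation":[0.12,-0.08,-0.15],"turn":[0,0,0]}
    - {"translation":[0.12,-0.08,-0.15],"turn":[0,0,0]}
    - {"translation":[0.12,-0.08,-0.15],"turn":[0,0,0]}

```text
clock: 21.9
tool_pos: [0.3803, 0.3251, 0.2469]
eef_rot: [[-0.998, 0.067, 0.0], [0.067, 0.998, 0.0], [-0.0, 0.0, -1.0]]
force: [0.9, 0.3, 0.6]
finger_gap: 0.0855
finger_force: 0.0
```

```bash
python3 -c "
from h import *
im=save('scene','s5.png')
cv2.imwrite('pics/s5c.png',cv2.resize(im[200:380,190:390,::-1],(660,594)))
plan(.4,.3,.25,3.0)
for o in sticks(rect('top',vision.grab_frame('top'),.013)):print(o)"; python3 m.py
```

```text
t 21.95 pos [0.3817 0.3259 0.2474] F [1.3 1.3 0.7] | trans [-0.02   -0.0246 -0.0026] turn [0.07 0.09 4.26]
(0.5576, 0.4065, np.float64(-0.756), 81, 45, np.int32(986))
(0.5124, 0.1929, np.float64(-0.024), 101, 29, np.int32(2088))
(0.507, -0.1475, np.float64(-0.041), 102, 29, np.int32(1398))
tray x 0.5071 y 0.0228 [386. 159.] 0.94 [(np.float32(0.431), np.float32(0.217)), (np.float32(0.59), np.float32(0.215)), (np.float32(0.584), np.float32(-0.172)), (np.float32(0.424), np.float32(-0.169))]
rest x 0.5189 y 0.3996 [ 73. 113.] 2.86 [(np.float32(0.464), np.float32(0.439)), (np.float32(0.577), np.float32(0.433)), (np.float32(0.573), np.float32(0.36)), (np.float32(0.461), np.float32(0.366))]
bar x 0.4340 y 0.4150 [66. 70.] 90.0 [(np.float32(0.467), np.float32(0.45)), (np.float32(0.467), np.float32(0.38)), (np.float32(0.401), np.float32(0.38)), (np.float32(0.401), np.float32(0.45))]
```

View pics/s5c.png

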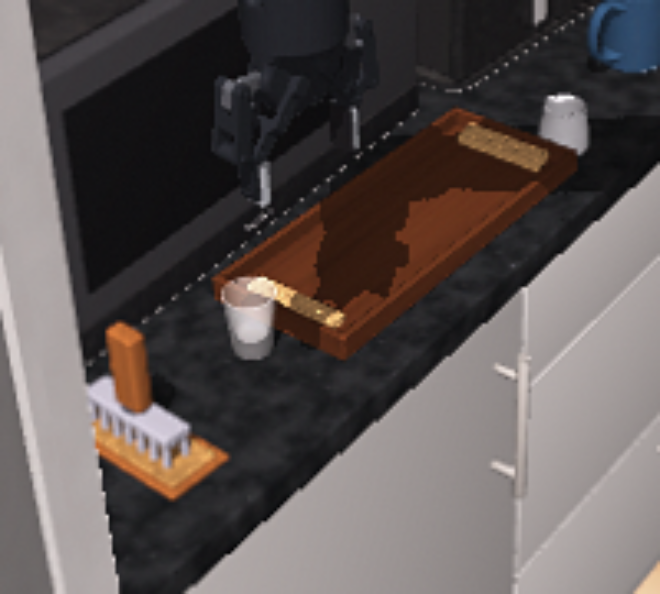

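The rake stands upright on the pad at (130,400) in the crop. Both rows are against their lips and the arm is clear.

```bash
python3 -c "
from cell import job
print(job.job_done())"
```

```text
the job is handed in; nothing more can be done
None
```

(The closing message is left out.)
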